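Pack the spares bay and lock its sliding stop

ROBOT

A 7-joint arm with a two-finger parallel gripper is mounted at the origin on the work surface. World frame = base frame: x ahead of the robot, y to its left, z up, the work surface at z = 0. Lengths are in m, angles in rad, forces in N, time in s.
With the tool pointing down it reaches from about 0.35 to 0.9 m from the base axis. Payload 19.9 kg.
Tool frame: the origin (TCP) lies between the finger pads; the fingertips stand 11 mm ahead of it and the grasp point (between the pads) lies 8 mm behind it; z points along the fingers, y is the line along which they close (so a half turn about z gives the same grasp; the last joint's range is limited). The gripper opens to 94 mm and grips with 3 to 60 N. Pads are 16 mm wide; open, the fingers measure 119 mm over their backs; the gripper's body (75 mm by 177 mm) begins 78 mm behind the grasp point.
Start: joints at [1.22, 0.417, -0.01, 1.614, 0.005, 1.111, -0.053], TCP at [0.19, -0.595, 0.216] pointing down, gripper open.
Joint ranges: [-2.81, 2.81], [-0.39, 2.02], [-1.27, 1.25], [0.06, 2.57], [-1.19, 4.33], [0.19, 2], [-2.82, 2.82]. Speed limits (rad/s): [1.89, 1.89, 2.39, 2.39, 3.01, 3.01, 3.01].

INTERFACE

Orientations are given as a rotation vector (axis times angle).
In Python, from plant import get_obs, snapshot, calibration, finish_job gives the robot as it stands.
- The arm moves only by the tool servo_tool, never from a script. Its argument "motion" is a list of rows, each an object of numbers: "claw": the finger opening in mm, from 0 to 94; "x", "y", "z": the shift along the tool's x, y, z in mm; "spin": the turn about the tool's z in rad. A call has exactly 8 rows; each row shifts and turns the commanded pose from where the row before left it, along the tool's axes as they then stand; what a row does not reach is not made up. A row lasts 1/8 s, in which the tool goes at most 62.5 mm and 10.7 degrees, less where a joint would pass 70% of its speed; a pose out of reach is approached as far as the arm can. A call with a gripper value outside its range is refused whole. The fingers move at their own pace and stop on an object; "squeeze" is the grip in N (left out, the last holds). Time passes only in rows, so rows that do not move let the fingers close, or fill a call up. It gives the time, the measured TCP pose, the force, the opening and the grip force at its end, in the units of the state.
- get_obs(): the state, without advancing time (a new reading comes with each control period).
- snapshot(name): name is "side" or "top" or "wrist"; returns the picture (400x640x3 uint8, blue, green, red); there is no depth.
- calibration(name): a dict with "fx", "fy", "cx", "cy" (pixels), "extrinsics" (4x4, takes a point from camera to world coordinates). Camera axes: x right, y up, looking along -z (the intrinsics and any distortion apply to the point x, -y, -z); pixel columns grow to the right and rows downward; lengths in m; the calibration is good to about 2 mm. A picture is of the moment at which its call begins: read the wrist's pose just before it. calibration takes no time and is no camera call; for the wrist camera it gives the pose at the moment of the call.
- finish_job(): hands the job in; it is judged then, once.
The state is a dict: "time_s": time; "joints": joint angles; "joint_vel": joint speeds; "joint_efforts": joint torques, N m; "tcp_pos": TCP position; "tool_rot": TCP orientation; "contact_force": force on the tool from outside, world axes, zero at the start; "torque": the same for the moment, N m; "width": finger opening in m; "gripper_force": force on a finger pad.
Only numpy, scipy, OpenCV 4.12 (cv2) and the standard library are available. Lean on these libraries where they do the work, as an engineer would, in place of code of your own. Each camera call takes 0.05 s, during which the arm holds its last target. There are 200 camera calls.

TASK

Stand the green-banded and the red-banded carton upright in the shelf bay beside the blue-banded one, between the yellow sprung plate and the red sliding stop. Then pull up the stop's black plunger knob, slide the stop up to the row so that it is snug and holds the yellow plate pressed part of the way in (not against its end), and let the plunger's pin drop fully into a hole to lock it there. Don't crush the cartons, and leave the plain brown carton, the tin and the screwdriver where they are.

Things in the scene. Friction and masses are not known exactly. Their poses are not given: they have to be found in the camera images.
- bay_floor (a point): point on the fixed shelf bay's floor (20 mm above the work surface), mid-way across, below the yellow plate at rest. z up; y along the row from red stop to yellow plate; x across the bay, away from the robot. The row is packed from here towards -y. Bay 80 mm clear across; blue front lip 14 mm, back rail 30 mm, end wall 90 mm above the floor.
- plate_face (a point): centre of the face of the yellow sprung plate (62 mm wide, 80 mm tall) that the row of cartons bears on, 40 mm above the bay floor; axes as bay_floor. It sits on springs in front of the end wall.
- plate (a joint): how far the yellow plate is pushed towards the end wall, m: 0 free, 0.024 bottomed. It begins to give at 3 N and takes 9 N to bottom (250 N/m).
- stop_face (a point): centre of the red sliding stop's face (62 mm wide, 74 mm tall) that bears on the row, 40 mm above the bay floor; axes as bay_floor. It slides along y only, over 115 mm, about 4.5 N of friction. Under it a strip in the floor has 10 mm long holes every 12 mm for the pin; the strip sits differently in every bay, so where the holes are must be found by feel.
- stop_post (a point): centre of the back (-y) surface of the stop's aluminium post (32 x 32 mm, under the knob, top 65 mm above the bay floor, rigid on the stop); 55 mm above the bay floor and 66 mm behind stop_face. A place to push the stop towards the row.
- knob (a point): centre of the black plunger knob over the post, 50 mm behind stop_face: 22 mm in diameter, 18 mm tall, with a 26 mm flange 4 mm thick on top; 85 mm above the bay floor with the pin fully down. Pulling it straight up lifts the pin.
- plunger (a joint): plunger height, m: 0 pin fully down, 0.008 pin resting on the steel between holes, 0.016 pulled right up; above 0.009 it clears the strip. A spring pushes it down, 4 N at 0 to 7 N at 0.016. Pin 8 mm wide. At the start it stands in a long parking slot, which keeps the stop from the row until it is pulled up.
- green_carton_mid (a point): centre of the green-banded carton, 60 mm (own x) by 36 mm (own y) by 100 mm tall, about 0.2 kg, standing loose in front of the bay. It goes in with its 36 mm side along the row.
- red_carton_mid (a point): centre of the red-banded carton, 60 mm (own x) by 30 mm (own y) by 100 mm tall, about 0.17 kg, standing loose in front of the bay. It goes in with its 30 mm side along the row.
- blue_carton_mid (a point): centre of the blue-banded carton, 60 mm (own x) by 40 mm (own y) by 100 mm tall, already standing in the bay near the yellow plate.
- brown_carton_mid (a point): centre of the plain brown carton, 60 x 34 x 100 mm, standing near the other two; not part of the job, leave it.
- grease_tin: orange-labelled tin, 66 mm in diameter and 70 mm tall, origin at the centre of its underside; leave it.
- screwdriver: screwdriver lying on the work surface, origin under its middle; leave it.

How it is judged:
On the way, in this order (a step that is already met when the one before it is completed fails the run):
1. the green-banded and red-banded cartons stand upright and released in the bay, between plate and stop (y of green_carton_mid in the frame of plate_face below -0.014 m and y of green_carton_mid in the frame of stop_face above 0.014 m and x of green_carton_mid in the frame of bay_floor between -0.012 and 0.012 m and z of each of green_carton_mid, red_carton_mid in the frame of bay_floor below 0.054 m and angle between each of green_carton_mid, red_carton_mid's own z axis and vertical below 0.07 rad and angle between the y axis of each of green_carton_mid, red_carton_mid and the y axis of bay_floor, either way round below 0.15 rad and y of red_carton_mid in the frame of plate_face below -0.011 m and y of red_carton_mid in the frame of stop_face above 0.011 m and x of red_carton_mid in the frame of bay_floor between -0.012 and 0.012 m and contact force between the fingers and green_carton below 0.05 N and contact force between the fingers and red_carton below 0.05 N), for 0.2 s.
2. the plunger is pulled up (value of joint plunger above 0.009 m), for 0.1 s.
At the end, for the whole second after the job is handed in: All three banded cartons at rest on the bay floor between plate and stop, within 4 deg of upright, 8 deg of square, 12 mm of mid-line; stop face to plate face under 110 mm (cartons total 106); plate pushed in 1.5 to 22.5 mm; pin down in a hole (under 2.5 mm) (y of green_carton_mid in the frame of plate_face below -0.014 m and y of green_carton_mid in the frame of stop_face above 0.014 m and x of green_carton_mid in the frame of bay_floor between -0.012 and 0.012 m and z of each of green_carton_mid, red_carton_mid, blue_carton_mid in the frame of bay_floor below 0.054 m and angle between each of green_carton_mid, red_carton_mid, blue_carton_mid's own z axis and vertical below 0.07 rad and angle between the y axis of each of green_carton_mid, red_carton_mid, blue_carton_mid and the y axis of bay_floor, either way round below 0.15 rad and y of red_carton_mid in the frame of plate_face below -0.011 m and y of red_carton_mid in the frame of stop_face above 0.011 m and x of red_carton_mid in the frame of bay_floor between -0.012 and 0.012 m and y of blue_carton_mid in the frame of plate_face below -0.016 m and y of blue_carton_mid in the frame of stop_face above 0.016 m and x of blue_carton_mid in the frame of bay_floor between -0.012 and 0.012 m and value of joint plunger below 0.0025 m and value of joint plate between 0.0015 and 0.0225 m and y of stop_face in the frame of plate_face above -0.11 m and velocity of joint plate below 0.005 m/s and linear speed of each of green_carton, red_carton, blue_carton below 0.01 m/s); the robot touches nothing.
It fails at once if cartons crushed: more than 25 N on the yellow plate (contact force between plate and anything else above 25 N).
It fails at once if the brown carton moved more than 20 mm (distance of brown_carton_mid from where it was at the start of the episode above 0.02 m).
It fails at once if the grease tin moved more than 20 mm (distance of grease_tin from where it was at the start of the episode above 0.02 m).
It fails at once if the screwdriver moved more than 20 mm (distance of screwdriver from where it was at the start of the episode above 0.02 m).
It also fails if it takes over 64 s, if anything falls off the work surface, if the arm or the gripper's body presses on something with over 40 N, if the wrist force passes 120 N, or if a joint passes its speed limit or range.

## Working session

There is one attempt and no reset: what is moved stays moved. The work goes in short steps, Python scripts to look and compute and a tool call to move; the robot and the scene stay as the last step left them, time stands still between calls to the robot, and variables do not carry over. Pictures are saved under pics/ and viewed, at most 10 in all, crops included, and the job is handed in when it is done.

Besides the shell and the picture viewer there is one more tool, called after "Call:" as name([rows], argument=value, ...), one row to a line, values as JSON. servo_tool: Moves the arm, as the interface text tells. Its arguments: {"type":"object","properties":{"motion":{"type":"array","items":{"type":"object","properties":{"claw":{"type":"number"},"x":{"type":"number"},"y":{"type":"number"},"z":{"type":"number"},"spin":{"type":"number"}}}},"squeeze":{"type":"number"}},"required":["motion"]}

```bash
mkdir -p pics; python3 - <<'E'
from plant import *
import cv2
o=get_obs(); print(o)
for n in("top","side"):
    c=calibration(n); print(n,c)
    cv2.imwrite(f"pics/{n}0.png",snapshot(n))
E
```

```text
{'time_s': 0.0, 'joints': array([ 1.22050173,  0.41793935, -0.01031553,  1.61413708,  0.00471872,
        1.11069924, -0.05298995]), 'joint_vel': array([-1.16870409e-03,  1.02910967e-04,  1.92373288e-03, -1.66726489e-03,
       -5.69151424e-05,  9.51258799e-04, -1.15215253e-03]), 'joint_efforts': array([ 1.18290918e-03, -8.51245594e+01,  6.38806354e-01, -4.25985575e+01,
       -4.88978543e-02,  1.87052926e-02,  1.58173020e-04]), 'tcp_pos': array([ 0.18983088, -0.59511255,  0.21586243]), 'tool_rot': array([-3.10309963e+00, -4.83014195e-01,  4.34349428e-04]), 'contact_force': array([-0.75249849, -0.15104458, -0.3231301 ]), 'torque': array([ 0.01555717, -0.02573759,  0.0273917 ]), 'gripper_force': 0.0, 'width': 0.09424823029284797}
top {'fx': 404.88520158334154, 'fy': 404.88520158334154, 'cx': 319.3550671164562, 'cy': 199.04933614663918, 'extrinsics': array([[ 1.15441408e-02,  9.91823968e-01, -1.27090322e-01,
         4.28873245e-01],
       [-9.99907168e-01,  1.23702210e-02,  5.71257105e-03,
         2.08093734e-04],
       [ 7.23800026e-03,  1.27012577e-01,  9.91874698e-01,
         9.19596771e-01],
       [ 0.00000000e+00,  0.00000000e+00,  0.00000000e+00,
         1.00000000e+00]])}
side {'fx': 448.7362865500919, 'fy': 448.7362865500919, 'cx': 315.17816132685726, 'cy': 198.73129731396872, 'extrinsics': array([[ 0.98147073,  0.15600849, -0.11124999,  0.4275188 ],
       [-0.1911366 ,  0.75624022, -0.62575357, -0.71509497],
       [-0.01349115,  0.63542276,  0.77204657,  0.96764706],
       [ 0.        ,  0.        ,  0.        ,  1.        ]])}
```

View pics/top0.png

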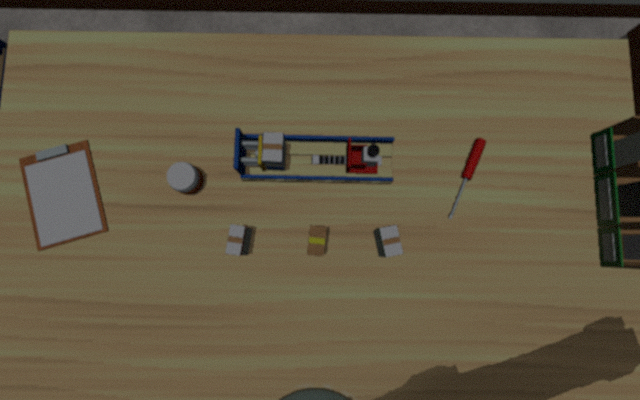

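View pics/side0.png

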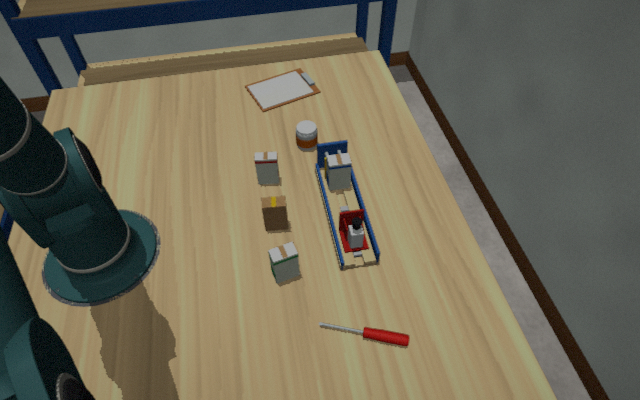

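The top view shows the bay at columns 235–393, rows 130–183, with the plate at the left and the stop at the right. The three loose cartons are at about (237,240), (317,240) and (390,241). In the side view these are red-banded (265,167), brown (274,212) and green-banded (285,262). I'll enlarge the top view to measure.

```bash
cat > h.py <<'E'
import numpy as np, cv2
from plant import *
def ray(n,uv,z,c=None):
    """pixel(s) -> world xy(z) on plane z"""
    c=c or calibration(n); E=c["extrinsics"]; uv=np.atleast_2d(uv).astype(float)
    d=np.c_[(uv[:,0]-c["cx"])/c["fx"],-(uv[:,1]-c["cy"])/c["fy"],-np.ones(len(uv))]@E[:3,:3].T
    o=E[:3,3]; return o+d*((z-o[2])/d[:,2])[:,None]
def proj(n,P,c=None):
    c=c or calibration(n); E=c["extrinsics"]; q=(np.atleast_2d(P)-E[:3,3])@E[:3,:3]
    return np.c_[c["cx"]+c["fx"]*q[:,0]/-q[:,2],c["cy"]-c["fy"]*q[:,1]/-q[:,2]]
E
python3 - <<'E'
import cv2
im=cv2.imread("pics/top0.png")
a=im[120:265,220:420]
cv2.imwrite("pics/topc.png",cv2.convertScaleAbs(cv2.resize(a,None,fx=4,fy=4,interpolation=cv2.INTER_CUBIC),alpha=1.5))
E
```

```text
(no output)
```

View pics/topc.png

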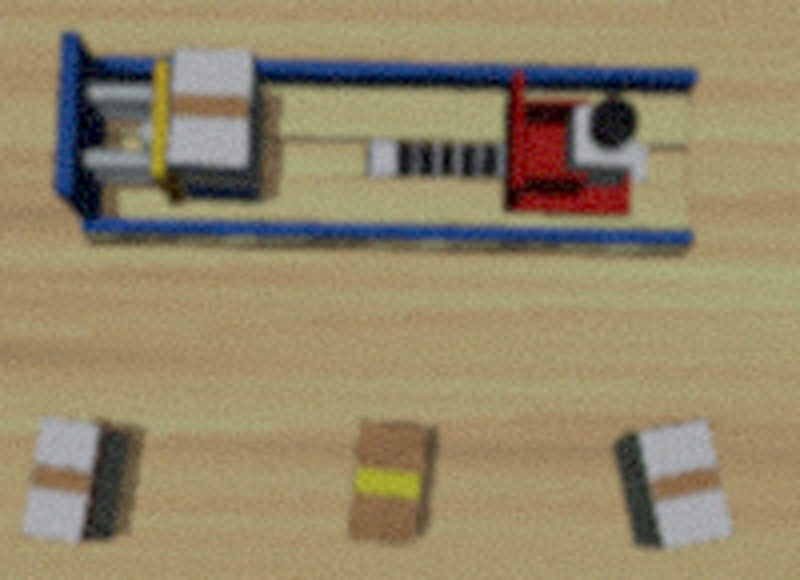

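The enlarged crop shows the red carton top with corners near (40,418), (104,422), (85,542), (22,538). The green top is at (638,437), (708,420), (732,533), (662,548), and the blue top at (174,50), (252,50), (250,168), (168,166). The knob is at (613,121), the stop face edge at U≈512 and the plate face at U≈170.

```bash
python3 - <<'E'
from h import *
f=lambda P:(np.array(P,float)+.5)/4-.5+[220,120]
def box(P,z):
    w=ray("top",f(P),z)[:,:2]; c=w.mean(0)
    l=(w[0]+w[1]-w[2]-w[3])/2; s=(w[0]+w[3]-w[1]-w[2])/2
    print(c.round(4),"long",np.linalg.norm(l).round(4),"ang",np.degrees(np.arctan2(l[1],l[0])).round(1),"short",np.linalg.norm(s).round(4),np.degrees(np.arctan2(-s[0],s[1])).round(1))
print("red");box([(40,418),(104,422),(85,542),(22,538)],.1)
print("green");box([(638,437),(708,420),(732,533),(662,548)],.1)
print("blue");box([(174,50),(252,50),(250,168),(168,166)],.12)
print("brown");box([(362,422),(428,424),(418,543),(350,540)],.1)
print("plate",ray("top",f([(170,62),(169,182)]),.1).round(4))
print("stop",ray("top",f([(513,72),(508,200)]),.097).round(4))
print("knob",ray("top",f([(613,121)]),.116).round(4))
print("lip",ray("top",f([(88,222),(692,233)]),.034).round(4)); print("rail",ray("top",f([(100,60),(694,72)]),.05).round(4))
print("strip",ray("top",f([(370,158),(500,158)]),.02).round(4))
print("holes",ray("top",f([(x,158) for x in (412,435,460,483)]),.02)[:,1].round(4))
E
```

```text
red
[0.4496 0.1636] long 0.0606 ang -6.7 short 0.032 -2.9
green
[ 0.451  -0.1497] long 0.0572 ang 11.6 short 0.0364 13.4
blue
[0.6369 0.0919] long 0.0607 ang -0.4 short 0.0404 0.0
brown
[ 0.4504 -0.0007] long 0.0597 ang -4.6 short 0.0338 -1.5
plate [[0.6665 0.1161 0.1   ]
 [0.6029 0.1148 0.1   ]]
stop [[ 0.6644 -0.0626  0.097 ]
 [ 0.5963 -0.0602  0.097 ]]
knob [[ 0.6341 -0.1121  0.116 ]]
lip [[ 0.5937  0.1682  0.034 ]
 [ 0.5918 -0.1672  0.034 ]]
rail [[ 0.6816  0.1618  0.05  ]
 [ 0.6793 -0.1663  0.05  ]]
strip [[ 0.6352  0.0125  0.02  ]
 [ 0.6362 -0.0613  0.02  ]]
holes [-0.0113 -0.0244 -0.0386 -0.0516]
```

Call:
servo_tool([
  {"claw": 94,"x": 0,"y": 0,"z": -5,"spin": -0.185},
  {"claw": 94,"z": -5,"spin": -0.185},
  {"claw": 94,"z": -5,"spin": -0.185},
  {"claw": 94,"z": -5,"spin": -0.185},
  {"claw": 94,"z": -5,"spin": -0.185},
  {"claw": 94,"z": -5,"spin": -0.185},
  {"claw": 94,"z": -5,"spin": -0.185},
  {"claw": 94,"z": -5,"spin": -0.185},
], squeeze=15)

```text
invalid input at $.motion[1]: expected keys claw, x, y, z, spin
```

Call:
servo_tool([
  {"claw": 94,"x": 0,"y": 0,"z": -5,"spin": -0.185},
  {"claw": 94,"x": 0,"y": 0,"z": -5,"spin": -0.185},
  {"claw": 94,"x": 0,"y": 0,"z": -5,"spin": -0.185},
  {"claw": 94,"x": 0,"y": 0,"z": -5,"spin": -0.185},
  {"claw": 94,"x": 0,"y": 0,"z": -5,"spin": -0.185},
  {"claw": 94,"x": 0,"y": 0,"z": -5,"spin": -0.185},
  {"claw": 94,"x": 0,"y": 0,"z": -5,"spin": -0.185},
  {"claw": 94,"x": 0,"y": 0,"z": -5,"spin": -0.185},
], squeeze=15)

```text
time_s: 1.1
tcp_pos: [0.1898, -0.5953, 0.2562]
tool_rot: [-1.959, -2.455, -0.001]
contact_force: [-0.4, 0.3, -0.4]
width: 0.0938
gripper_force: 0.0
```

Call:
servo_tool([
  {"claw": 94,"x": 44,"y": 41,"z": 0,"spin": 0},
  {"claw": 94,"x": 44,"y": 41,"z": 0,"spin": 0},
  {"claw": 94,"x": 44,"y": 41,"z": 0,"spin": 0},
  {"claw": 94,"x": 44,"y": 41,"z": 0,"spin": 0},
  {"claw": 94,"x": 44,"y": 41,"z": 0,"spin": 0},
  {"claw": 94,"x": 44,"y": 41,"z": 0,"spin": 0},
  {"claw": 94,"x": 44,"y": 41,"z": 0,"spin": 0},
  {"claw": 94,"x": 44,"y": 41,"z": 0,"spin": 0},
])

```text
time_s: 2.1
tcp_pos: [0.4346, -0.179, 0.2565]
tool_rot: [1.967, 2.45, -0.0]
contact_force: [0.7, -0.5, -0.1]
width: 0.0941
gripper_force: 0.0
```

```bash
cat >> h.py <<'E'
from scipy.spatial.transform import Rotation as R
def go(x,y,z,yaw=None):
    """tool-axis shift (mm) to a world TCP target; yaw: wanted direction of tool y, deg"""
    o=get_obs(); r=R.from_rotvec(o["tool_rot"])
    print("t",round(o["time_s"],2),"tcp",o["tcp_pos"].round(4),"j",o["joints"].round(2),"F",o["contact_force"].round(1))
    M=r.as_matrix(); a=np.degrees(np.arctan2(M[1,1],M[0,1])); print("tooly ang",a.round(2),"zdir",M[:,2].round(3))
    print("shift",(M.T@(np.array([x,y,z])-o["tcp_pos"])*1e3).round(1), "spin",None if yaw is None else round(-np.radians(yaw-a),3))
E
python3 -c "
from h import *
go(.451,-.1497,.054,12.5)
cv2.imwrite('pics/w1.png',snapshot('wrist'))
c=calibration('wrist');print(c)
print(proj('wrist',[[.451,-.1497,.1],[.4496,.1636,.1]],c))"
```

```text
t 2.1 tcp [ 0.4346 -0.179   0.2565] j [ 0.9   0.13 -0.62  1.92  0.08  1.12  0.46] F [ 0.7 -0.5 -0.1]
tooly ang 12.48 zdir [-0. -0. -1.]
shift [ 25.1  22.4 202.5] spin -0.0
{'fx': 359.17792316952267, 'fy': 359.17792316952267, 'cx': 322.49462951672626, 'cy': 201.4664666159523, 'extrinsics': array([[ 0.97461465, -0.21476595, -0.06326032,  0.42028513],
       [ 0.22388594,  0.93636381,  0.27036625, -0.0931024 ],
       [ 0.00116921, -0.277666  ,  0.96067696,  0.42588609],
       [ 0.        ,  0.        ,  0.        ,  1.        ]])}
[[ 340.85249332  167.87196633]
 [ 447.81046695 -273.33502457]]
```

View pics/w1.png

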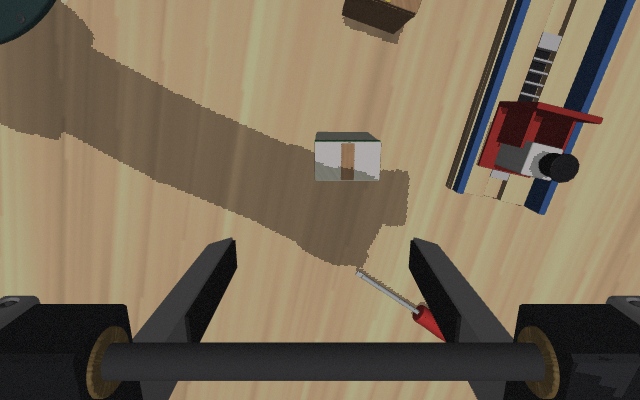

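The wrist view shows the green carton's top at (315,141)–(381,181), centre (348,161), well aligned with the fingers. The knob is at (560,167), the stop's top edge runs about (497,105)–(602,121), and the strip holes lie around (537,75).

```bash
python3 -c "
from h import *
c=calibration('wrist'); print(c['extrinsics'][:3,3])
P=ray('wrist',[(315,141),(380,140),(381,181),(315,181)],.1,c);print(P.round(4),P.mean(0).round(4))
print('knob',ray('wrist',(565,168),.118,c).round(4))
print('top-view: ',proj('top',P)*1, proj('top',P.mean(0)))
im=cv2.imread('pics/top0.png')
print(proj('side',P.mean(0)))
Q=P.mean(0)
go(Q[0],Q[1],.054,12.5)
"
```

```text
[ 0.42028513 -0.0931024   0.42588609]
[[ 0.4225 -0.1311  0.1   ]
 [ 0.4793 -0.1171  0.1   ]
 [ 0.4903 -0.1534  0.1   ]
 [ 0.4305 -0.1671  0.1   ]] [ 0.4557 -0.1422  0.1   ]
knob [[ 0.6393 -0.1031  0.118 ]]
top-view:  [[381.75079452 254.87009313]
 [374.63769819 226.46953802]
 [392.45386581 221.25813831]
 [399.60662485 251.03593731]] [[387.10398088 238.34118505]]
[[284.64309494 248.17596818]]
t 2.15 tcp [ 0.4378 -0.1722  0.2569] j [ 0.89  0.13 -0.63  1.92  0.08  1.12  0.46] F [ 1.8  9.7 -1.2]
tooly ang 12.89 zdir [ 0.002  0.001 -1.   ]
shift [ 25.1  23.7 202.9] spin 0.007
```

Call:
servo_tool([
  {"claw": 94,"x": 12,"y": 12,"z": 0,"spin": 0},
  {"claw": 94,"x": 13,"y": 12,"z": 15,"spin": 0},
  {"claw": 94,"x": 0,"y": 0,"z": 25,"spin": 0},
  {"claw": 94,"x": 0,"y": 0,"z": 30,"spin": 0},
  {"claw": 94,"x": 0,"y": 0,"z": 20,"spin": 0},
  {"claw": 94,"x": 0,"y": 0,"z": 5,"spin": 0},
  {"claw": 94,"x": 0,"y": 0,"z": 0,"spin": 0},
  {"claw": 94,"x": 0,"y": 0,"z": 0,"spin": 0},
])

```text
time_s: 3.15
tcp_pos: [0.4525, -0.1514, 0.1622]
tool_rot: [1.966, 2.449, 0.0]
contact_force: [0.2, -0.2, 0.6]
width: 0.0941
gripper_force: 0.0
```

```bash
python3 -c "
from h import *
go(.4515,-.1495,.054,12.5)"
```

```text
t 3.15 tcp [ 0.4525 -0.1514  0.1622] j [ 0.8   0.27 -0.62  2.01  0.2   0.92  0.29] F [ 0.2 -0.2  0.6]
tooly ang 12.48 zdir [ 0.001 -0.    -1.   ]
shift [  2.1  -0.6 108.2] spin -0.0
```

Call:
servo_tool([
  {"claw": 94,"x": 2,"y": -1,"z": 30,"spin": 0},
  {"claw": 94,"x": 0,"y": 0,"z": 38,"spin": 0},
  {"claw": 94,"x": 0,"y": 0,"z": 30,"spin": 0},
  {"claw": 94,"x": 0,"y": 0,"z": 10,"spin": 0},
  {"claw": 66,"x": 0,"y": 0,"z": 0,"spin": 0},
  {"claw": 56,"x": 0,"y": 0,"z": 0,"spin": 0},
  {"claw": 50,"x": 0,"y": 0,"z": 0,"spin": 0},
  {"claw": 50,"x": 0,"y": 0,"z": 0,"spin": 0},
], squeeze=15)

```text
time_s: 4.15
tcp_pos: [0.451, -0.1497, 0.054]
tool_rot: [1.966, 2.449, 0.0]
contact_force: [-0.5, -0.4, 11.2]
width: 0.0602
gripper_force: 15.0
```

Call:
servo_tool([
  {"claw": 50,"x": 0,"y": 0,"z": -20,"spin": 0},
  {"claw": 50,"x": 0,"y": 0,"z": -40,"spin": 0},
  {"claw": 50,"x": 0,"y": 0,"z": -40,"spin": 0},
  {"claw": 50,"x": 10,"y": 15,"z": -20,"spin": 0},
  {"claw": 50,"x": 25,"y": 36,"z": -5,"spin": 0},
  {"claw": 50,"x": 30,"y": 43,"z": 0,"spin": 0},
  {"claw": 50,"x": 30,"y": 43,"z": 0,"spin": 0},
  {"claw": 50,"x": 25,"y": 36,"z": 0,"spin": 0},
])

```text
time_s: 5.15
tcp_pos: [0.5945, 0.0067, 0.1784]
tool_rot: [-1.966, -2.45, 0.0]
contact_force: [0.1, -0.6, -2.6]
width: 0.0599
gripper_force: 15.0
```

Call:
servo_tool([
  {"claw": 50,"x": 20,"y": 29,"z": 0,"spin": 0},
  {"claw": 50,"x": 14,"y": 21,"z": 0,"spin": 0},
  {"claw": 50,"x": 0,"y": 0,"z": 0,"spin": 0.11},
  {"claw": 50,"x": 0,"y": 0,"z": 0,"spin": 0.108},
  {"claw": 50,"x": 0,"y": 0,"z": 0,"spin": 0},
  {"claw": 50,"x": 0,"y": 0,"z": 0,"spin": 0},
  {"claw": 50,"x": 0,"y": 0,"z": 0,"spin": 0},
  {"claw": 50,"x": 0,"y": 0,"z": 0,"spin": 0},
])

```text
time_s: 6.15
tcp_pos: [0.635, 0.049, 0.1784]
tool_rot: [-2.221, -2.222, 0.0]
contact_force: [-0.2, -0.3, -2.7]
width: 0.0597
gripper_force: 15.0
```

```bash
python3 -c "
from h import *
cv2.imwrite('pics/s1.png',cv2.resize(snapshot('side')[110:290,230:430],None,fx=3,fy=3))
cv2.imwrite('pics/w2.png',snapshot('wrist'))
go(.636,.050,.076,0)
c=calibration('wrist');print('blue-y edge proj',proj('wrist',[[.607,.072,.12],[.667,.072,.12],[.607,.1155,.1],[.667,.1155,.1]],c).round(0).tolist())"
```

```text
t 6.25 tcp [0.635  0.0491 0.1784] j [ 0.3   0.54 -0.6   1.6   0.33  1.1  -0.38] F [-0.8 -0.9 -2.7]
tooly ang 0.02 zdir [-0.  0. -1.]
shift [  0.9   1.  102.4] spin 0.0
blue-y edge proj [[278.0, 190.0], [370.0, 190.0], [280.0, 120.0], [369.0, 120.0]]
```

View pics/w2.png

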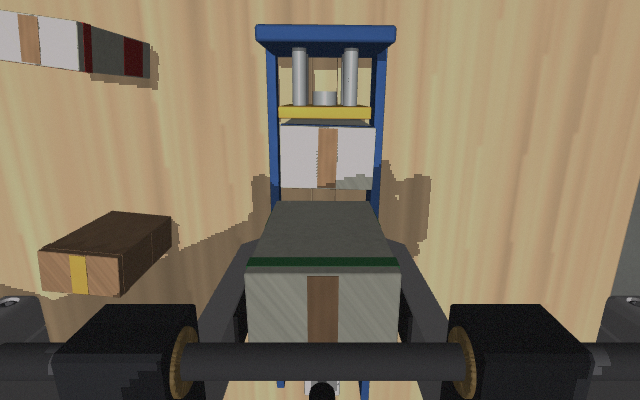

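The wrist view shows the green carton square in the grip over the bay. The blue carton's near top edge is at row 188, so y≈0.073, which leaves a gap of about 6 mm.

Call:
servo_tool([
  {"claw": 50,"x": 0,"y": 1,"z": 20,"spin": 0},
  {"claw": 50,"x": 0,"y": 0,"z": 30,"spin": 0},
  {"claw": 50,"x": 0,"y": 0,"z": 30,"spin": 0},
  {"claw": 50,"x": 0,"y": 0,"z": 15,"spin": 0},
  {"claw": 50,"x": 0,"y": 0,"z": 5,"spin": 0},
  {"claw": 50,"x": 0,"y": 0,"z": 3,"spin": 0},
  {"claw": 50,"x": 0,"y": 0,"z": 0,"spin": 0},
  {"claw": 50,"x": 0,"y": 0,"z": 0,"spin": 0},
])

```text
time_s: 7.25
tcp_pos: [0.6364, 0.0491, 0.0761]
tool_rot: [2.221, 2.221, 0.001]
contact_force: [0.2, -0.2, -2.6]
width: 0.0594
gripper_force: 15.0
```

Call:
servo_tool([
  {"claw": 50,"x": 0,"y": 0,"z": 2,"spin": 0},
  {"claw": 50,"x": 0,"y": 0,"z": 0,"spin": 0},
  {"claw": 70,"x": 0,"y": 0,"z": 0,"spin": 0},
  {"claw": 94,"x": 0,"y": 0,"z": 0,"spin": 0},
  {"claw": 94,"x": 0,"y": 0,"z": 0,"spin": 0},
  {"claw": 94,"x": 0,"y": 0,"z": -20,"spin": 0},
  {"claw": 94,"x": 0,"y": 0,"z": -50,"spin": 0},
  {"claw": 94,"x": 0,"y": 0,"z": -50,"spin": 0},
])

```text
time_s: 8.25
tcp_pos: [0.636, 0.0493, 0.1962]
tool_rot: [2.221, 2.222, 0.001]
contact_force: [0.8, -0.6, -0.0]
width: 0.0939
gripper_force: 0.0
```

Call:
servo_tool([
  {"claw": 94,"x": 14,"y": -20,"z": -20,"spin": 0},
  {"claw": 94,"x": 24,"y": -40,"z": -20,"spin": 0},
  {"claw": 94,"x": 26,"y": -46,"z": 0,"spin": 0},
  {"claw": 94,"x": 24,"y": -40,"z": 0,"spin": 0},
  {"claw": 94,"x": 16,"y": -26,"z": 0,"spin": 0},
  {"claw": 94,"x": 10,"y": -14,"z": 0,"spin": 0},
  {"claw": 94,"x": 0,"y": 0,"z": 0,"spin": 0.1},
  {"claw": 94,"x": 0,"y": 0,"z": 0,"spin": 0},
])

```text
time_s: 9.25
tcp_pos: [0.4505, 0.163, 0.234]
tool_rot: [2.329, 2.107, 0.001]
contact_force: [0.3, -0.3, 0.0]
width: 0.0941
gripper_force: 0.0
```

```bash
python3 -c "
from h import *
c=calibration('wrist')
cv2.imwrite('pics/w3.png',snapshot('wrist'))
go(.4496,.1636,.054,-6)
print(proj('wrist',[[.4496,.1636,.1]],c), c['extrinsics'].tolist())"
```

```text
t 9.3 tcp [0.4505 0.163  0.2339] j [ 0.25  0.19 -0.73  1.93  0.15  1.08 -0.64] F [ 0.2  0.1 -0.5]
tooly ang -5.63 zdir [ 0.  0. -1.]
shift [  0.4  -1.  179.9] spin 0.006
[[320.46005094 193.90898303]] [[0.9951008731025868, 0.09486904805682862, 0.027822941455893625, 0.4594658812210529], [-0.09886437098354418, 0.9557248723494001, 0.2771566425737412, 0.24402540764067654], [-0.00029749032772122925, -0.2785495146172606, 0.9604218236826935, 0.40299198226453], [0.0, 0.0, 0.0, 1.0]]
```

View pics/w3.png

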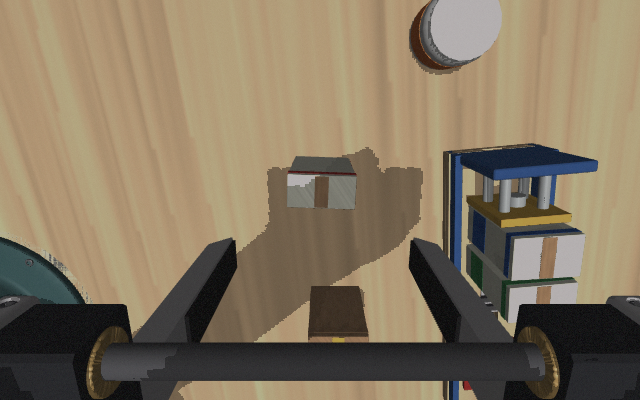

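The red carton's top is at (287,173)–(356,209), centre (321,190), about 2° clockwise of the tool, so I'll add a small spin. The green carton stands upright in the bay next to the blue one.

Call:
servo_tool([
  {"claw": 94,"x": 2,"y": 0,"z": 20,"spin": 0.03},
  {"claw": 94,"x": 0,"y": 0,"z": 45,"spin": 0},
  {"claw": 94,"x": 0,"y": 0,"z": 55,"spin": 0},
  {"claw": 94,"x": 0,"y": 0,"z": 45,"spin": 0},
  {"claw": 94,"x": 0,"y": 0,"z": 15,"spin": 0},
  {"claw": 64,"x": 0,"y": 0,"z": 0,"spin": 0},
  {"claw": 50,"x": 0,"y": 0,"z": 0,"spin": 0},
  {"claw": 50,"x": 0,"y": 0,"z": 0,"spin": 0},
])

```text
time_s: 10.3
tcp_pos: [0.4511, 0.1652, 0.0548]
tool_rot: [2.36, 2.072, 0.003]
contact_force: [-0.7, -0.5, -0.1]
width: 0.0676
gripper_force: 0.0
```

```bash
python3 -c "
from h import *
go(.636,.008,.18,0)"
```

```text
t 10.3 tcp [0.4511 0.1652 0.0548] j [ 0.1   0.47 -0.61  2.08  0.41  0.71 -0.91] F [-0.7 -0.5 -0.1]
tooly ang -7.46 zdir [ 0.002  0.    -1.   ]
shift [-131.8  204.  -124.9] spin -0.13
```

Call:
servo_tool([
  {"claw": 50,"x": 0,"y": 0,"z": 0,"spin": 0},
  {"claw": 50,"x": 0,"y": 0,"z": 0,"spin": 0},
  {"claw": 50,"x": 0,"y": 0,"z": 0,"spin": 0},
  {"claw": 50,"x": 0,"y": 0,"z": -15,"spin": 0},
  {"claw": 50,"x": 0,"y": 0,"z": -40,"spin": 0},
  {"claw": 50,"x": 0,"y": 0,"z": -50,"spin": 0},
  {"claw": 50,"x": 0,"y": 0,"z": -40,"spin": 0},
  {"claw": 50,"x": 0,"y": 0,"z": 0,"spin": 0},
])

```text
time_s: 11.3
tcp_pos: [0.4514, 0.1656, 0.2017]
tool_rot: [2.359, 2.07, 0.007]
contact_force: [0.4, -0.8, -3.2]
width: 0.0602
gripper_force: 15.0
```

Call:
servo_tool([
  {"claw": 50,"x": -15,"y": 24,"z": 0,"spin": 0},
  {"claw": 50,"x": -30,"y": 46,"z": 0,"spin": 0},
  {"claw": 50,"x": -32,"y": 50,"z": 0,"spin": 0},
  {"claw": 50,"x": -30,"y": 46,"z": 0,"spin": 0},
  {"claw": 50,"x": -16,"y": 26,"z": 0,"spin": 0},
  {"claw": 50,"x": -7,"y": 12,"z": 0,"spin": 0},
  {"claw": 50,"x": 0,"y": 0,"z": 0,"spin": -0.13},
  {"claw": 50,"x": 0,"y": 0,"z": 0,"spin": 0},
])

```text
time_s: 12.3
tcp_pos: [0.635, 0.0107, 0.1982]
tool_rot: [-2.22, -2.222, 0.0]
contact_force: [-0.1, 0.6, -0.3]
width: 0.0601
gripper_force: 15.0
```

```bash
python3 -c "
from h import *
c=calibration('wrist')
cv2.imwrite('pics/w4.png',snapshot('wrist'))
go(.636,.010,.076,0)
print(proj('wrist',[[.636,.031,.12],[.636,.0155+.010,.200+.046]],c))"
```

```text
t 12.35 tcp [0.6351 0.0106 0.1983] j [ 0.39  0.53 -0.63  1.59  0.33  1.14 -0.32] F [-0.  -0.  -1.9]
tooly ang -0.09 zdir [-0.001  0.    -1.   ]
shift [ -0.6   1.  122.3] spin -0.002
[[322.91584644 187.09643645]
 [322.68102221 281.72346069]]
```

View pics/w4.png

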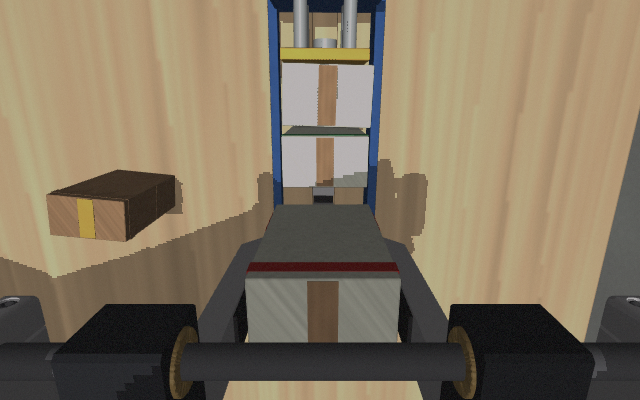

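The green carton is in place, near edge at row 187. The red carton in the grip has its front edge at row 276, about 3 mm further towards green than planned, so I'll shift -2 mm and lower.

Call:
servo_tool([
  {"claw": 50,"x": -3,"y": 1,"z": 15,"spin": 0},
  {"claw": 50,"x": 0,"y": 0,"z": 35,"spin": 0},
  {"claw": 50,"x": 0,"y": 0,"z": 35,"spin": 0},
  {"claw": 50,"x": 0,"y": 0,"z": 25,"spin": 0},
  {"claw": 50,"x": 0,"y": 0,"z": 10,"spin": 0},
  {"claw": 50,"x": 0,"y": 0,"z": 2,"spin": 0},
  {"claw": 50,"x": 0,"y": 0,"z": 0,"spin": 0},
  {"claw": 50,"x": 0,"y": 0,"z": 0,"spin": 0},
])

```text
time_s: 13.35
tcp_pos: [0.6371, 0.0068, 0.0773]
tool_rot: [2.221, 2.221, 0.001]
contact_force: [-0.5, -0.4, -2.2]
width: 0.0597
gripper_force: 15.0
```

Call:
servo_tool([
  {"claw": 50,"x": 0,"y": 0,"z": 2.5,"spin": 0},
  {"claw": 50,"x": 0,"y": 0,"z": 0,"spin": 0},
  {"claw": 70,"x": 0,"y": 0,"z": 0,"spin": 0},
  {"claw": 94,"x": 0,"y": 0,"z": 0,"spin": 0},
  {"claw": 94,"x": 0,"y": 0,"z": 0,"spin": 0},
  {"claw": 94,"x": 0,"y": 0,"z": -20,"spin": 0},
  {"claw": 94,"x": 0,"y": 0,"z": -50,"spin": 0},
  {"claw": 94,"x": 0,"y": 0,"z": -50,"spin": 0},
])

```text
time_s: 14.35
tcp_pos: [0.6366, 0.007, 0.1967]
tool_rot: [-2.221, -2.222, -0.001]
contact_force: [-0.8, -1.0, 0.8]
width: 0.0941
gripper_force: 0.0
```

```bash
python3 -c "
from h import *
go(.635,-.111,.15,0)"
```

```text
t 14.35 tcp [0.6366 0.007  0.1967] j [ 0.39  0.53 -0.63  1.59  0.33  1.14 -0.32] F [-0.8 -1.   0.8]
tooly ang 0.02 zdir [ 0.  0. -1.]
shift [-118.    -1.7   46.7] spin 0.0
```

Call:
servo_tool([
  {"claw": 94,"x": -18,"y": -1.5,"z": 0,"spin": 0},
  {"claw": 70,"x": -35,"y": 0,"z": 0,"spin": 0},
  {"claw": 50,"x": -40,"y": 0,"z": 0,"spin": 0},
  {"claw": 50,"x": -25,"y": 0,"z": 0,"spin": 0},
  {"claw": 50,"x": 0,"y": 0,"z": 0,"spin": -0.175},
  {"claw": 50,"x": 0,"y": 0,"z": 0,"spin": -0.175},
  {"claw": 50,"x": 0,"y": 0,"z": 0,"spin": -0.175},
  {"claw": 50,"x": 0,"y": 0,"z": 0,"spin": -0.175},
])

```text
time_s: 15.35
tcp_pos: [0.6349, -0.1117, 0.1943]
tool_rot: [-1.317, -2.852, 0.0]
contact_force: [0.7, -0.5, 0.3]
width: 0.0501
gripper_force: 0.0
```

Call:
servo_tool([
  {"claw": 50,"x": 0,"y": 0,"z": 0,"spin": -0.175},
  {"claw": 50,"x": 0,"y": 0,"z": 0,"spin": -0.175},
  {"claw": 50,"x": 0,"y": 0,"z": 0,"spin": -0.175},
  {"claw": 50,"x": 0,"y": 0,"z": 0,"spin": -0.175},
  {"claw": 50,"x": 0,"y": 0,"z": 0,"spin": -0.17},
  {"claw": 50,"x": 0,"y": 0,"z": 0,"spin": 0},
  {"claw": 50,"x": 0,"y": 0,"z": 0,"spin": 0},
  {"claw": 50,"x": 0,"y": 0,"z": 0,"spin": 0},
])

```text
time_s: 16.35
tcp_pos: [0.6352, -0.1113, 0.1941]
tool_rot: [0.005, 3.142, -0.0]
contact_force: [-0.9, -0.7, -0.5]
width: 0.0499
gripper_force: 0.0
```

```bash
python3 -c "
from h import *
c=calibration('wrist')
cv2.imwrite('pics/w5.png',snapshot('wrist'))
go(.635,-.111,.103,90)
print(proj('wrist',[[.635,-.111,.118],[.635,.007,.12],[.635,-.061,.097]],c))"
```

```text
t 16.4 tcp [ 0.6352 -0.1112  0.1941] j [ 0.76  0.65 -0.94  1.56  0.55  1.21  1.29] F [ 0.5  0.2 -0.1]
tooly ang 89.86 zdir [ 0. -0. -1.]
shift [ 0.2  0.3 91.1] spin -0.003
[[322.86018056 214.09580687]
 [488.52470215 214.60002442]
 [387.43283304 205.47337698]]
```

View pics/w5.png

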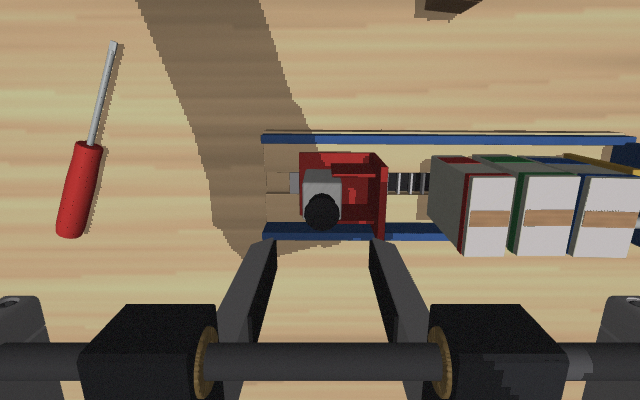

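The knob is at (321,210), within 2 mm of prediction and centred between the fingers. All three banded cartons stand upright in the row.

Call:
servo_tool([
  {"claw": 50,"x": 0,"y": 0,"z": 25,"spin": 0},
  {"claw": 50,"x": 1,"y": 0,"z": 40,"spin": 0},
  {"claw": 50,"x": 0,"y": 0,"z": 20,"spin": 0},
  {"claw": 50,"x": 0,"y": 0,"z": 8,"spin": 0},
  {"claw": 35,"x": 0,"y": 0,"z": 0,"spin": 0},
  {"claw": 20,"x": 0,"y": 0,"z": 0,"spin": 0},
  {"claw": 10,"x": 0,"y": 0,"z": 0,"spin": 0},
  {"claw": 10,"x": 0,"y": 0,"z": 0,"spin": 0},
], squeeze=40)

```text
time_s: 17.4
tcp_pos: [0.6347, -0.1115, 0.1018]
tool_rot: [0.002, 3.14, -0.001]
contact_force: [-0.2, -0.9, 6.2]
width: 0.0241
gripper_force: 40.0
```

Call:
servo_tool([
  {"claw": 10,"x": 0,"y": 0,"z": -4,"spin": 0},
  {"claw": 10,"x": 0,"y": 0,"z": -5,"spin": 0},
  {"claw": 10,"x": 0,"y": 0,"z": -4,"spin": 0},
  {"claw": 10,"x": 0,"y": 0,"z": 0,"spin": 0},
  {"claw": 10,"x": 0,"y": 0,"z": 0,"spin": 0},
  {"claw": 10,"x": 0,"y": 0,"z": 0,"spin": 0},
  {"claw": 10,"x": 0,"y": 0,"z": 0,"spin": 0},
  {"claw": 10,"x": 0,"y": 0,"z": 0,"spin": 0},
])

```text
time_s: 18.4
tcp_pos: [0.6344, -0.1114, 0.1137]
tool_rot: [0.002, 3.141, 0.0]
contact_force: [6.3, -2.1, -7.6]
width: 0.024
gripper_force: 40.0
```

Call:
servo_tool([
  {"claw": 10,"x": 0,"y": 3,"z": 0,"spin": 0},
  {"claw": 10,"x": 0,"y": 6,"z": 0,"spin": 0},
  {"claw": 10,"x": 0,"y": 9,"z": 0,"spin": 0},
  {"claw": 10,"x": 0,"y": 9,"z": 0,"spin": 0},
  {"claw": 10,"x": 0,"y": 9,"z": 0,"spin": 0},
  {"claw": 10,"x": 0,"y": 8,"z": 0,"spin": 0},
  {"claw": 10,"x": 0,"y": 6,"z": 0,"spin": 0},
  {"claw": 10,"x": 0,"y": 3,"z": 0,"spin": 0},
])

```text
time_s: 19.4
tcp_pos: [0.6347, -0.0588, 0.1139]
tool_rot: [0.002, 3.141, -0.001]
contact_force: [7.2, -4.8, -6.5]
width: 0.0236
gripper_force: 40.0
```

Call:
servo_tool([
  {"claw": 10,"x": 0,"y": 2,"z": 0,"spin": 0},
  {"claw": 10,"x": 0,"y": 2,"z": 0,"spin": 0},
  {"claw": 10,"x": 0,"y": 2,"z": 0,"spin": 0},
  {"claw": 10,"x": 0,"y": 2,"z": 0,"spin": 0},
  {"claw": 10,"x": 0,"y": 2,"z": 0,"spin": 0},
  {"claw": 10,"x": 0,"y": 2,"z": 0,"spin": 0},
  {"claw": 10,"x": 0,"y": 2,"z": 0,"spin": 0},
  {"claw": 10,"x": 0,"y": 0,"z": 0,"spin": 0},
])

```text
time_s: 20.4
tcp_pos: [0.6348, -0.0455, 0.1138]
tool_rot: [0.003, 3.141, -0.002]
contact_force: [7.1, -7.4, -7.0]
width: 0.024
gripper_force: 40.0
```

Call:
servo_tool([
  {"claw": 10,"x": 0,"y": 1,"z": 0,"spin": 0},
  {"claw": 10,"x": 0,"y": 1,"z": 0,"spin": 0},
  {"claw": 10,"x": 0,"y": 1,"z": 0,"spin": 0},
  {"claw": 10,"x": 0,"y": 1,"z": 0,"spin": 0},
  {"claw": 10,"x": 0,"y": 1,"z": 0,"spin": 0},
  {"claw": 10,"x": 0,"y": 1,"z": 0,"spin": 0},
  {"claw": 10,"x": 0,"y": 0,"z": 0,"spin": 0},
  {"claw": 10,"x": 0,"y": 0,"z": 0,"spin": 0},
])

```text
time_s: 21.4
tcp_pos: [0.6348, -0.04, 0.1138]
tool_rot: [0.004, 3.141, -0.003]
contact_force: [8.3, -8.0, -6.8]
width: 0.0235
gripper_force: 40.0
```

```bash
python3 -c "
from h import *
a=snapshot('top')[120:200,225:400]
cv2.imwrite('pics/t2.png',cv2.convertScaleAbs(cv2.resize(a,None,fx=4.5,fy=4.5,interpolation=cv2.INTER_CUBIC),alpha=1.5))
go(.635,-.04,.114,90)"
```

```text
t 21.45 tcp [ 0.6348 -0.04    0.1138] j [ 0.63  0.72 -0.89  1.65  0.62  1.08  1.12] F [ 7.9 -7.2 -7.3]
tooly ang 89.87 zdir [ 0.001 -0.002 -1.   ]
shift [-0.2 -0.  -0.2] spin -0.002
```

View pics/t2.png

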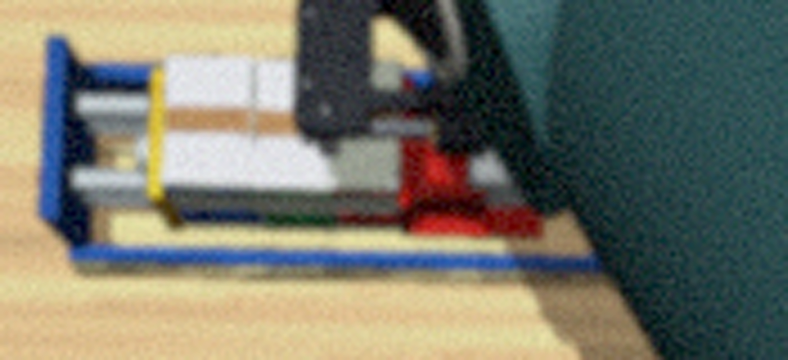

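The crop shows the three cartons closed up tightly, with blue against the plate (face at about U=165) and the red stop against the red carton. I'll push on gently by feel.

Call:
servo_tool([
  {"claw": 10,"x": 0,"y": 1,"z": 0,"spin": 0},
  {"claw": 10,"x": 0,"y": 1,"z": 0,"spin": 0},
  {"claw": 10,"x": 0,"y": 1,"z": 0,"spin": 0},
  {"claw": 10,"x": 0,"y": 0.5,"z": 0,"spin": 0},
  {"claw": 10,"x": 0,"y": 0.5,"z": 0,"spin": 0},
  {"claw": 10,"x": 0,"y": 0,"z": 0,"spin": 0},
  {"claw": 10,"x": 0,"y": 0,"z": 0,"spin": 0},
  {"claw": 10,"x": 0,"y": 0,"z": 0,"spin": 0},
])

```text
time_s: 22.45
tcp_pos: [0.6348, -0.0369, 0.1137]
tool_rot: [0.005, 3.141, -0.004]
contact_force: [8.4, -11.3, -7.3]
width: 0.0239
gripper_force: 40.0
```

Call:
servo_tool([
  {"claw": 10,"x": 0,"y": 1,"z": 0,"spin": 0},
  {"claw": 10,"x": 0,"y": 1,"z": 0,"spin": 0},
  {"claw": 10,"x": 0,"y": 1,"z": 0,"spin": 0},
  {"claw": 10,"x": 0,"y": 0,"z": 0,"spin": 0},
  {"claw": 10,"x": 0,"y": 0,"z": 2,"spin": 0},
  {"claw": 10,"x": 0,"y": 0,"z": 2,"spin": 0},
  {"claw": 10,"x": 0,"y": 0,"z": 1.5,"spin": 0},
  {"claw": 10,"x": 0,"y": 0,"z": 0,"spin": 0},
])

```text
time_s: 23.45
tcp_pos: [0.6352, -0.034, 0.1092]
tool_rot: [0.005, 3.14, -0.005]
contact_force: [2.6, -12.8, 7.2]
width: 0.0238
gripper_force: 40.0
```

Call:
servo_tool([
  {"claw": 10,"x": 0,"y": 0.7,"z": 0.5,"spin": 0},
  {"claw": 10,"x": 0,"y": 0.7,"z": 0,"spin": 0},
  {"claw": 10,"x": 0,"y": 0.7,"z": 0,"spin": 0},
  {"claw": 10,"x": 0,"y": 0.7,"z": 0,"spin": 0},
  {"claw": 10,"x": 0,"y": 0.7,"z": 0,"spin": 0},
  {"claw": 10,"x": 0,"y": 0.7,"z": 0,"spin": 0},
  {"claw": 10,"x": 0,"y": 0,"z": 0,"spin": 0},
  {"claw": 10,"x": 0,"y": 0,"z": 0,"spin": 0},
])

```text
time_s: 24.45
tcp_pos: [0.6349, -0.0301, 0.1078]
tool_rot: [0.005, 3.141, -0.005]
contact_force: [7.6, -12.9, -5.5]
width: 0.0237
gripper_force: 40.0
```

The pin has dropped off the steel: Fz went from +7 to −5.5 and z fell. I'll lower it in fully.

Call:
servo_tool([
  {"claw": 10,"x": 0,"y": 0,"z": 2,"spin": 0},
  {"claw": 10,"x": 0,"y": 0,"z": 2,"spin": 0},
  {"claw": 10,"x": 0,"y": 0,"z": 2,"spin": 0},
  {"claw": 10,"x": 0,"y": 0,"z": 0,"spin": 0},
  {"claw": 10,"x": 0,"y": 0,"z": 0,"spin": 0},
  {"claw": 10,"x": 0,"y": 0,"z": 0,"spin": 0},
  {"claw": 10,"x": 0,"y": 0,"z": 0,"spin": 0},
  {"claw": 10,"x": 0,"y": 0,"z": 0,"spin": 0},
])

```text
time_s: 25.45
tcp_pos: [0.635, -0.0296, 0.102]
tool_rot: [0.005, 3.141, -0.004]
contact_force: [7.5, -11.9, -4.0]
width: 0.0237
gripper_force: 40.0
```

Call:
servo_tool([
  {"claw": 10,"x": 0,"y": 0,"z": 0.5,"spin": 0},
  {"claw": 10,"x": 0,"y": 0,"z": 0,"spin": 0},
  {"claw": 30,"x": 0,"y": 0,"z": 0,"spin": 0},
  {"claw": 50,"x": 0,"y": 0,"z": 0,"spin": 0},
  {"claw": 50,"x": 0,"y": 0,"z": 0,"spin": 0},
  {"claw": 50,"x": 0,"y": 0,"z": -15,"spin": 0},
  {"claw": 50,"x": 0,"y": 0,"z": -45,"spin": 0},
  {"claw": 50,"x": 0,"y": 0,"z": -60,"spin": 0},
])

```text
time_s: 26.45
tcp_pos: [0.6336, -0.0268, 0.223]
tool_rot: [-0.0, -3.14, -0.001]
contact_force: [1.0, 0.1, 0.3]
width: 0.0498
gripper_force: 0.0
```

Call:
servo_tool([
  {"claw": 50,"x": 20,"y": 0,"z": -20,"spin": 0},
  {"claw": 50,"x": 40,"y": -30,"z": 0,"spin": 0},
  {"claw": 50,"x": 40,"y": -40,"z": 0,"spin": 0},
  {"claw": 50,"x": 40,"y": -40,"z": 0,"spin": 0},
  {"claw": 50,"x": 20,"y": -20,"z": 0,"spin": 0},
  {"claw": 50,"x": 0,"y": 0,"z": 0,"spin": 0},
  {"claw": 50,"x": 0,"y": 0,"z": 0,"spin": 0},
  {"claw": 50,"x": 0,"y": 0,"z": 0,"spin": 0},
])

```text
time_s: 27.45
tcp_pos: [0.4748, -0.1558, 0.2417]
tool_rot: [-0.002, 3.141, 0.001]
contact_force: [0.8, -0.5, -0.2]
width: 0.0502
gripper_force: 0.0
```

```bash
python3 -c "
from h import *
a=snapshot('top')[120:200,225:400]; b=snapshot('side')[130:280,290:390]
a=cv2.resize(a,(788,360),interpolation=cv2.INTER_CUBIC); b=cv2.resize(b[10:],(0,0),fx=1.6,fy=1.6,interpolation=cv2.INTER_CUBIC)
m=np.zeros((600,788,3),np.uint8); m[:360]=cv2.convertScaleAbs(a,alpha=1.5); m[366:366+b.shape[0],:b.shape[1]]=b
w=cv2.resize(snapshot('wrist'),(374,234)); m[366:600,400:774]=w
cv2.imwrite('pics/f.png',m); print(get_obs()['time_s'],get_obs()['tcp_pos'])"
```

```text
27.6 [ 0.47455159 -0.15616183  0.24143324]
```

View pics/f.png

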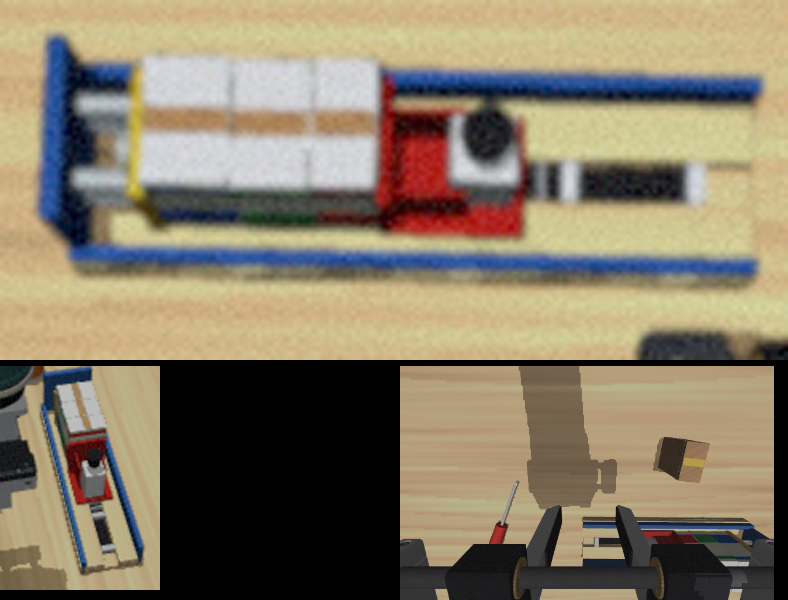

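The final picture shows three cartons upright and snug between stop and plate. The plate face has moved from U≈165 to ≈143, about 9–10 mm of its 24 mm. When the knob was released it sat at the same height as with the pin fully down (z 0.102 against 0.1018). The arm is clear, so I'm handing it in.

```bash
python3 -c "
from plant import *
print(finish_job())"
```

```text
the job is handed in; nothing more can be done
None
```

Job handed in at about 28 s, with no verdict returned: green and red cartons stand beside the blue one, the stop is snug with the plate pressed in about 10 mm, and the pin dropped into a hole; the brown carton, tin and screwdriver were left alone.

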